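# Put the cheese and cold cuts away in the vacuum box

### The arm

A 6-joint arm with a two-finger parallel gripper is mounted at the origin on the work surface. World frame = base frame: x ahead of the robot, y to its left, z up, the work surface at z = 0. Lengths are in m, angles in rad, forces in N, time in s.
With the tool pointing down it reaches from about 0.3 to 0.775 m from the base axis. Payload 14.6 kg.
Tool frame: the origin (TCP) lies midway between the tips of the shut fingers; the grasp point (between the pads) lies 19 mm behind it (ctrl.grip_depth is the distance from the TCP to the grasp point, in m); z points along the fingers, x is the direction in which the jaws open and shut, and the axes are right-handed (so a half turn about z gives the same grasp; the last joint's range is limited). The gripper opens to 94 mm and grips with 3 to 60 N. Pads are 16 mm wide; open, the fingers measure 119 mm over their backs; the gripper's body (75 mm by 177 mm) begins 78 mm behind the grasp point.
Start: joints at [1.245, 0.3, 1.521, -0, 1.321, -0.067], TCP at [0.141, 0.532, 0.205] pointing down, gripper open.
Joint ranges: [-3.03, 3.03], [-0.79, 2.21], [0.23, 2.52], [-1.04, 4.18], [0, 3.07], [-2.55, 2.55]. Speed limits (rad/s): [2.22, 2.22, 2.57, 3.14, 3.14, 3.14].

### API

Orientations are given as [roll, pitch, yaw] about the fixed x, y, z axes, in that order (R = Rz(yaw) Ry(pitch) Rx(roll)).
In Python, from station import ctrl gives the robot as it stands.
- The arm moves only by the tool play_rows, never from a script. Its argument "steps" is a list that holds one entry, the list of rows, each a list of 7 numbers: the shift along the tool's x, y, z in cm, then the turn, a rotation vector about the tool's x, y, z in rad, then the opening, from 0 (shut) to 1 (fully open). In form: [[[x, y, z, ax, ay, az, hand], ...]]. A call has 1 to 20 rows; each row is the pose to reach, as a shift and turn from the pose measured when the call began, along the tool's axes at that moment; what a row does not reach only later rows make up. A row lasts 1/12 s, in which the tool goes at most 41.7 mm and 7.16 degrees, less where a joint would pass 70% of its speed; a pose out of reach is approached as far as the arm can. A call with a gripper value outside its range is refused whole. The fingers move at their own pace and stop on an object; "force" is the grip in N (left out, the last holds). Time passes only in rows, so rows that repeat a pose let the fingers close. It gives the time, the measured TCP pose, the force and the opening at its end, in the units of the state.
- ctrl.get_obs(): the state, without advancing time (a new reading comes with each control period).
- ctrl.camera(name): name is "side" or "top"; returns a dict with "frame" (420x560x3 uint8, blue, green, red), "fovy" (degrees; the focal length in pixels is half the picture's height over the tangent of half this angle, whatever the lens; pixels are square), "cx", "cy" (the principal point, pixels), "world_to_cam" (4x4, takes a point from world to camera coordinates). Camera axes: x right, y up, looking along -z (the intrinsics and any distortion apply to the point x, -y, -z); pixel columns grow to the right and rows downward; lengths in m; the calibration is good to about 2 mm. A picture is of the moment at which its call begins. There is no depth.
- ctrl.hand_in(): hands the job in, once; it reports no verdict.
The state is a dict: "time_s": time; "qpos": joint angles; "joint_vel": joint speeds; "tau": joint torques, N m; "ee_pos": TCP position; "eef_rot": TCP orientation; "force": force on the tool from outside, world axes, zero at the start; "moment": the same for the moment, N m; "grip_width": finger opening in m.
Only numpy, scipy, OpenCV 4.12 (cv2) and the standard library are available. Lean on these libraries where they do the work, as an engineer would, in place of code of your own. Each camera call takes 0.05 s, during which the arm holds its last target. There are 200 camera calls.

### The job

Lift the lid off the steel vacuum box and lay it aside, put all the cheese and cured meat from the chopping board into the box, then set the lid squarely home on it again. With the lid on, work the pump knob in the lid through three full strokes, fully down and fully back up each time, and set the lid's day dial to its fifth mark, counting clockwise from the wide one as the first, before or after pumping. Leave the mug, the soap bottle and the tin where they are.

Things in the scene. Friction and masses are not known exactly. Their poses are not given: they have to be found in the camera images.
- box: open rectangular stainless vacuum food box standing on the worktop, 172 (its x) x 240 (its y) x 78 mm high, walls and floor 6 mm thick, inside 160 x 228 x 72 mm; origin: centre of its underside. 1.1 kg, fixed in place on the worktop by its grip feet
- lid: loose white lid of the box, 0.36 kg: plate 180 (its x) x 248 (its y) x 8 mm; origin: centre of the plate's underside. Home: plate resting on the box rim, origin 78 mm above the box's origin, long sides parallel, either way round. It starts so, and lifts straight off; laid down, it stands on its gasket, origin 10 mm up. The day dial is at its +y end; the round vent at the other end is not used
- lid_gasket (a point): lowest point of the black gasket under the lid, in the middle, 10 mm below the lid's origin. The gasket hangs 10 mm below the plate and goes inside the box walls with 4 mm play each side: 152 x 220 mm for its upper 5 mm, 142 x 210 mm for its lower 5 mm
- lid_grip (a point): place to hold the lid: middle of the grey pump housing, 18 mm above the lid's origin. The housing is a block with flat sides, 44 (lid's x) x 74 (lid's y) mm, from 8 to 28 mm above the origin; the pump knob stands on it and goes between the fingers
- pump_top (a point): centre of the top of the black mushroom pump knob (38 mm dia) in the middle of the lid; knob up: 64.5 mm above the lid's origin. Its z axis is the lid's z
- pump (a joint): pump knob stroke in m: 0 fully up, grows as it is pushed down, 0.024 at the bottom stop. A return spring pushes back with 4 N at the top and 14 N at the bottom and brings it back up when released
- dial_grip (a point): point to grip on the lid's day dial, on its axis, 80 mm from the lid's centre towards +y, 28 mm above the lid's origin (20 mm above the plate's top). Black disc, 48 mm dia, 7 mm high, with a grip bar 46 long (its x) x 12 wide (its y), top 25 mm above the plate; a white line on the bar marks the pointer end (its -x end)
- dial (a joint): day dial in rad, 0 to 2.1, growing clockwise seen from above; stays where left (friction 0.035 N m). Seven white ticks on the lid, 0.35 rad apart: first (double width, towards the lid's -x) 0, second 0.35, third 0.70, fourth 1.05, fifth 1.40, sixth 1.75, seventh 2.10. The set day is the tick at the pointer
- board: wooden chopping board fixed on the worktop, 290 (its x) x 250 (its y) x 12 mm thick; origin: centre of its underside
- mat: ribbed grey draining mat fixed on the worktop on the other side of the box from the board, empty at first and large enough for the lid, 290 (its x) x 230 (its y) x 5 mm thick; origin: centre of its underside
- cheddar: orange-yellow block of cheddar, 100 long (its x) x 46 wide (its y) x 42 mm high (its z) as it first lies; origin: centre of its underside. Starts flat on the chopping board; may be absent. It is firm, has flat sides and does not roll
- hard_cheese: pale piece of hard cheese with a brown rind at one end, 94 long (its x) x 44 wide (its y) x 48 mm high (its z) as it first lies; origin: centre of its underside. Starts flat on the chopping board; may be absent. It is firm, has flat sides and does not roll
- salami: end piece of a grey-white salami with one red cut face (handles as a bar of square section), 104 long (its x) x 42 wide (its y) x 42 mm high (its z) as it first lies; origin: centre of its underside. Starts flat on the chopping board; may be absent. It is firm, has flat sides and does not roll
- bacon: dark red piece of cured bacon with a pale fat layer on top, 92 long (its x) x 46 wide (its y) x 40 mm high (its z) as it first lies; origin: centre of its underside. Starts flat on the chopping board; may be absent. It is firm, has flat sides and does not roll
- mug: white mug, 76 mm dia, 90 mm high, bystander; origin: centre of its underside
- soap: washing-up soap bottle, 60 mm dia, 190 mm high, bystander; origin: centre of its underside
- tin: small food tin, 74 mm dia, 60 mm high, bystander; origin: centre of its underside
There are look-alikes about, which are no part of the job. Leave any blue or green look-alike of the salami alone.

How it is judged:
On the way, in this order (a step that is already met when the one before it is completed fails the run):
1. all the food on hand lies inside the box (x of cheddar in the frame of box between -0.082 and 0.082 m and y of cheddar in the frame of box between -0.116 and 0.116 m and z of cheddar in the frame of box between -0.002 and 0.068 m and x of hard_cheese in the frame of box between -0.082 and 0.082 m and y of hard_cheese in the frame of box between -0.116 and 0.116 m and z of hard_cheese in the frame of box between -0.002 and 0.068 m and x of salami in the frame of box between -0.082 and 0.082 m and y of salami in the frame of box between -0.116 and 0.116 m and z of salami in the frame of box between -0.002 and 0.068 m and x of bacon in the frame of box between -0.082 and 0.082 m and y of bacon in the frame of box between -0.116 and 0.116 m and z of bacon in the frame of box between -0.002 and 0.068 m), for 0.2 s.
2. the lid sits squarely home on the box, with the food inside and the pump knob up (all of step 1 and z of lid in the frame of box between 0.072 and 0.082 m and x of lid in the frame of box between -0.008 and 0.008 m and y of lid in the frame of box between -0.008 and 0.008 m and angle between the y axis of lid and the y axis of box, either way round below 0.08 rad and angle between lid's own z axis and vertical below 0.05 rad and value of joint pump below 0.003 m), for 0.3 s.
3. first pump stroke: knob pushed fully down with the lid on (z of lid in the frame of box between 0.072 and 0.082 m and x of lid in the frame of box between -0.008 and 0.008 m and y of lid in the frame of box between -0.008 and 0.008 m and angle between the y axis of lid and the y axis of box, either way round below 0.08 rad and angle between lid's own z axis and vertical below 0.05 rad and value of joint pump above 0.0215 m), for 0.05 s.
4. knob let fully back up after the first stroke (z of lid in the frame of box between 0.072 and 0.082 m and x of lid in the frame of box between -0.008 and 0.008 m and y of lid in the frame of box between -0.008 and 0.008 m and angle between the y axis of lid and the y axis of box, either way round below 0.08 rad and angle between lid's own z axis and vertical below 0.05 rad and value of joint pump below 0.003 m), for 0.05 s.
5. second pump stroke: knob pushed fully down with the lid on (all of step 3), for 0.05 s.
6. knob let fully back up after the second stroke (all of step 4), for 0.05 s.
7. third pump stroke: knob pushed fully down with the lid on (all of step 5), for 0.05 s.
At the end, for the whole second after the job is handed in: All food present is inside the box; lid home on the rim (within 4 mm), centred to 8 mm, square to 0.08 rad; three full pump strokes made since (over 21.5 of 24 mm down, back to under 3 mm), knob up again; dial at the fifth mark, 1.40 rad within 0.12; all at rest (all of step 1 and all of step 6 and value of joint dial between 1.28 and 1.52 rad and linear speed of each of lid, box, cheddar, hard_cheese, salami, bacon below 0.01 m/s); the robot touches nothing.
It fails at once if the mug beyond the box is pushed more than 3 cm or tipped over (distance of mug from where it was at the start of the episode above 0.03 m or angle between mug's own z axis and vertical above 0.35 rad).
It fails at once if the soap bottle beyond the box is pushed more than 3 cm or tipped over (distance of soap from where it was at the start of the episode above 0.03 m or angle between soap's own z axis and vertical above 0.35 rad).
It fails at once if the tin beyond the box is pushed more than 3 cm or tipped over (distance of tin from where it was at the start of the episode above 0.03 m or angle between tin's own z axis and vertical above 0.35 rad).
Of cheddar, hard_cheese, salami, bacon only 3 to 4 are there at a start; the rules pass over those that are not, and their reading is None.
At some moment in a run one of cheddar, hard_cheese, salami, bacon, lid may be knocked a few centimetres aside while the robot is not near it.
Once in a run the grip may slacken for a moment while it holds something.
It also fails if it takes over 210 s, if anything falls off the work surface, if the arm or the gripper's body presses on something with over 40 N, if the wrist force passes 120 N, or if a joint passes its speed limit or range.

## Working session

There is one attempt and no reset: what is moved stays moved. The work goes in short steps, Python scripts to look and compute and a tool call to move; the robot and the scene stay as the last step left them, time stands still between calls to the robot, and variables do not carry over. Pictures are saved under pics/ and viewed, about 12 in all and at most 16, crops included, and the job is handed in when it is done.

Besides the shell and the picture viewer there is one more tool, called by a JSON object that holds its "fn" and its "kwargs". play_rows: Moves the arm, as the interface text tells. Its arguments: {"type":"object","properties":{"steps":{"type":"array"},"force":{"type":"number"}},"required":["steps"]}

```bash
ls; mkdir -p pics
cat > h.py <<'E'
import numpy as np, cv2
from station import ctrl
def cam(n):
    c=ctrl.camera(n); return c
def K(c):
    H,W=c["frame"].shape[:2]; f=H/2/np.tan(np.radians(c["fovy"])/2)
    return f
def ray(c,u,v,z):
    f=K(c); M=np.array(c["world_to_cam"]); R=M[:3,:3]; t=M[:3,3]
    d=np.array([(u-c["cx"])/f,-(v-c["cy"])/f,-1.0]); o=-R.T@t; d=R.T@d
    return o+d*(z-o[2])/d[2]
def proj(c,p):
    f=K(c); M=np.array(c["world_to_cam"]); q=M[:3,:3]@np.array(p)+M[:3,3]
    return np.array([c["cx"]+f*q[0]/-q[2], c["cy"]+f*q[1]/q[2]])
E
python3 - <<'E'
from h import *
for n in("top","side"):
    c=cam(n); cv2.imwrite(f"pics/{n}0.png",c["frame"]); print(n,[k for k in c],c["fovy"],c["cx"],c["cy"],np.round(c["world_to_cam"],3).tolist(), {k:v for k,v in c.items() if k not in("frame","world_to_cam")})
print(ctrl.get_obs(), ctrl.grip_depth)
E
```

```text
pics
top ['frame', 'fovy', 'cx', 'cy', 'world_to_cam'] 48.58043145222586 272.3578461204297 211.8855493730931 [[-0.024, -1.0, -0.009, 0.085], [0.998, -0.025, 0.054, -0.505], [-0.054, -0.008, 0.999, -1.318], [0.0, 0.0, 0.0, 1.0]] {'fovy': 48.58043145222586, 'cx': 272.3578461204297, 'cy': 211.8855493730931}
side ['frame', 'fovy', 'cx', 'cy', 'world_to_cam'] 43.67743061131489 281.004729103886 202.47333546054838 [[0.91, -0.414, 0.008, -0.442], [0.317, 0.71, 0.629, -0.272], [-0.266, -0.57, 0.777, -1.566], [0.0, 0.0, 0.0, 1.0]] {'fovy': 43.67743061131489, 'cx': 281.004729103886, 'cy': 202.47333546054838}
{'time_s': 0.1, 'qpos': array([ 1.24538942e+00,  3.00382596e-01,  1.52151372e+00,  7.04860840e-06,
        1.32070340e+00, -6.65844896e-02]), 'joint_vel': array([-0.00171253, -0.00172156, -0.00199091,  0.001056  ,  0.00220629,
       -0.00053688]), 'tau': array([ 9.67915003e-05, -5.32637215e+01, -3.53291881e+01,  7.09998817e-02,
        2.34329794e-02, -4.96464327e-05]), 'ee_pos': array([0.14068606, 0.53146012, 0.20496337]), 'eef_rot': array([-3.14151884e+00,  1.00437992e-03,  1.31197220e+00]), 'force': array([ 0.11090145,  0.41061293, -0.45308015]), 'moment': array([-0.04087046,  0.01996445,  0.01176307]), 'grip_width': 0.09384409779221457} 0.0188
```

View pics/top0.png

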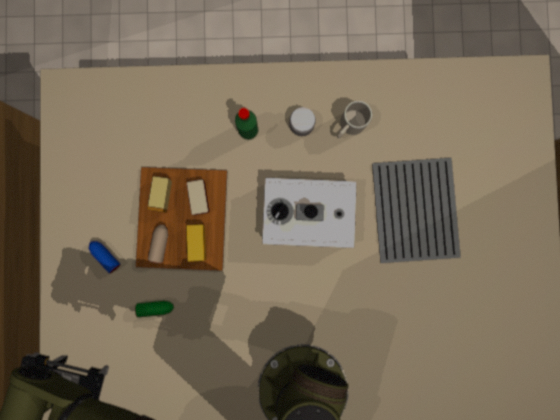

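View pics/side0.png

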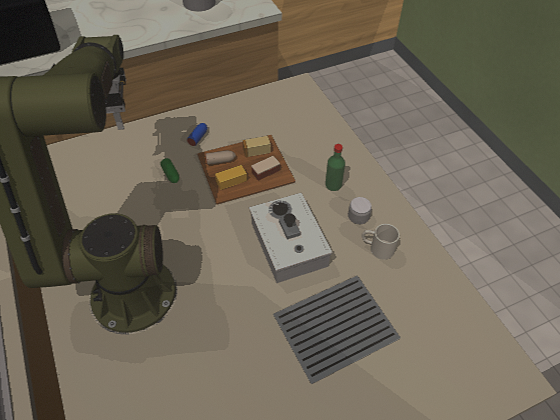

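The top view has the board at left (y+) with four pieces: pale cheese (159,193), bacon (197,197), salami (158,243) and cheddar (195,243). The look-alikes are blue (103,256) and green (154,309), both off the board. The lid and box are centred near (310,212) with the dial to the left (+y), and the mat is at (416,210). The mug, tin and soap stand beyond the box.

Run:
```python
from h import *
im=cv2.imread("pics/top0.png")
a=cv2.resize(im[160:275,130:232],None,fx=4.4,fy=4.4,interpolation=cv2.INTER_CUBIC)
b=cv2.resize(im[170:255,255:365],None,fx=3.2,fy=3.2,interpolation=cv2.INTER_CUBIC)
o=np.zeros((506,449+352,3),np.uint8); o[:a.shape[0],:a.shape[1]]=a[:506]; o[:b.shape[0],449:449+b.shape[1]]=b[:, :352]
g=np.clip(o.astype(float)*1.5,0,255).astype(np.uint8)
cv2.imwrite("pics/crop0.png",g[:,:800])
c=cam("top"); hsv=cv2.cvtColor(im,cv2.COLOR_BGR2HSV)
for p in[(159,193),(197,197),(158,243),(195,243),(300,185),(220,180),(385,180),(250,300)]: print(p,hsv[p[1],p[0]])
# lid
m=((hsv[...,1]<40)&(hsv[...,2]>130)).astype(np.uint8)*255
cn=[x for x in cv2.findContours(m,0,2)[0] if cv2.contourArea(x)>500]
for x in cn:
    r=cv2.minAreaRect(x); print("white",r)
    q=[ray(c,*p,0.086)[:2] for p in cv2.boxPoints(r)]; print(np.round(q,3).tolist())
```

```text
(159, 193) [ 24 117 164]
(197, 197) [ 20  63 165]
(158, 243) [ 15  75 147]
(195, 243) [ 23 201 165]
(300, 185) [  0   3 163]
(220, 180) [ 14 192 117]
(385, 180) [23 11 93]
(250, 300) [ 18  69 145]
white ((309.123046875, 212.5467987060547), (91.96187591552734, 66.60887145996094), 2.38594388961792)
[[0.417, 0.103], [0.597, 0.091], [0.581, -0.158], [0.401, -0.145]]
```

View pics/crop0.png

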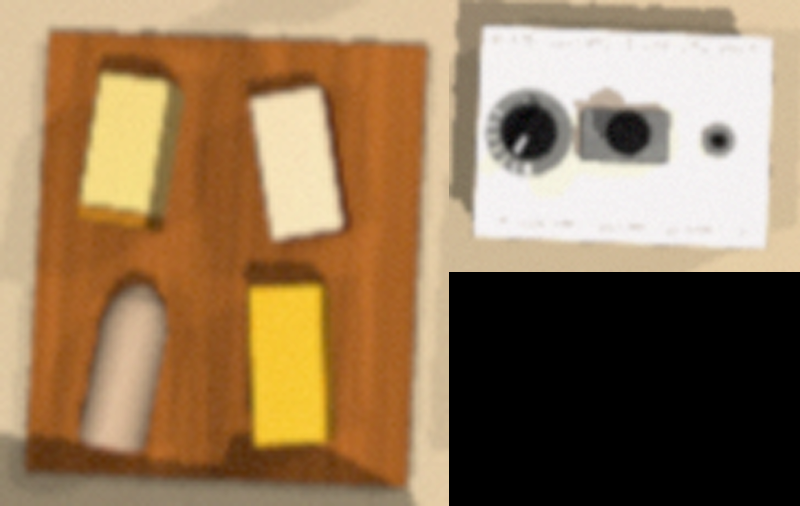

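The crop agrees: four food pieces on the board. Hard cheese (rind end), bacon (fat on top), salami (round-ended grey) and cheddar are all confirmed. The dial pointer is between down and left.

```bash
cat > meas.py <<'E'
from h import *
H=dict(cheddar=.054,hard=.060,salami=.048,bacon=.052)
def pieces(c,names=H):
    im=c["frame"]; hsv=cv2.cvtColor(cv2.GaussianBlur(im,(3,3),0),cv2.COLOR_BGR2HSV); h,s,v=[hsv[...,i].astype(int) for i in range(3)]
    roi=np.zeros(h.shape,bool); roi[160:275,132:362]=1
    ms=dict(cheddar=(s>170)&(h>18)&(h<30)&(v>130),hard=(s>90)&(s<150)&(h>20)&(h<30)&(v>135),bacon=(s<90)&(s>40)&(v>150)&(h>17),salami=(s>45)&(s<110)&(h<17)&(v>105))
    out={}
    for n in names:
        m=(ms[n]&roi).astype(np.uint8)*255; m[:,228:262]=0
        cn=[x for x in cv2.findContours(m,0,2)[0] if cv2.contourArea(x)>150]
        for x in cn:
            r=cv2.minAreaRect(x); p=np.array([ray(c,*q,H[n])[:2] for q in cv2.boxPoints(r)])
            e=[p[1]-p[0],p[2]-p[1]]; L=[np.linalg.norm(k) for k in e]; i=int(L[1]>L[0])
            a=np.arctan2(e[i][1],e[i][0])%np.pi
            ce=p.mean(0); out.setdefault(n,[]).append((ce,a))
            print(n,"px",np.round(r[0]),"xy",np.round(ce,4),"long-axis yaw",round(a,3),"LxW",np.round([L[i],L[1-i]],3))
    return out
E
python3 - <<'E'
from meas import *
c=cam("top"); pieces(c)
for n,u,v,z in[("soap",247,125,.1),("tin",302,120,.06),("mug",357,115,.09)]: print(n,np.round(ray(c,u,v,z),3))
for n,u,v,z in[("matTL",374,162,.005),("TR",450,158,.005),("BR",459,258,.005),("BL",383,262,.005),("boardTL",141,167,.012),("bTR",227,170,.012),("bBL",136,266,.012),("bBR",223,270,.012)]: print(n,np.round(ray(c,u,v,z),3))
print("knob",ray(c,310,211.5,.1425),"dial",ray(c,279,211,.111),"vent",ray(c,339,213.5,.088))
E
```

```text
cheddar px [195. 242.] xy [0.4252 0.2885] long-axis yaw 0.039 LxW [0.096 0.044]
hard px [158. 192.] xy [0.5671 0.3884] long-axis yaw 2.966 LxW [0.08  0.042]
salami px [158. 244.] xy [0.4223 0.3921] long-axis yaw 2.906 LxW [0.097 0.034]
bacon px [313. 266.] xy [ 0.3511 -0.0372] long-axis yaw 1.771 LxW [0.286 0.071]
bacon px [197. 197.] xy [0.5527 0.2814] long-axis yaw 0.132 LxW [0.085 0.039]
bacon px [312. 168.] xy [ 0.6233 -0.0399] long-axis yaw 1.545 LxW [0.276 0.048]
soap [0.739 0.135 0.1  ]
tin [ 0.759 -0.017  0.06 ]
mug [ 0.761 -0.165  0.09 ]
matTL [ 0.644 -0.225  0.005]
TR [ 0.65  -0.444  0.005]
BR [ 0.362 -0.457  0.005]
BL [ 0.356 -0.24   0.005]
boardTL [0.646 0.449 0.012]
bTR [0.631 0.2   0.012]
bBL [0.362 0.466 0.012]
bBR [0.345 0.217 0.012]
knob [ 0.49839001 -0.02577999  0.1425    ] dial [0.50342895 0.05403829 0.111     ] vent [ 0.49390309 -0.10780952  0.088     ]
```

```bash
cat >> h.py <<'E'
from scipy.spatial.transform import Rotation as Ro
def go(*wps):
    """world (x,y,z,yaw) waypoints -> tool shift cm + rotvec from the present pose"""
    o=ctrl.get_obs(); R0=Ro.from_euler("xyz",o["eef_rot"]); p=o["ee_pos"]
    print("t %.1f"%o["time_s"],"tcp",np.round(p,4),np.round(o["eef_rot"],3),"F",np.round(o["force"],1),"w %.4f"%o["grip_width"])
    for x,y,z,a in wps:
        d=R0.inv().apply(np.array([x,y,z])-p)*100; r=(R0.inv()*Ro.from_euler("xyz",[np.pi,0,a])).as_rotvec()
        print((x,y,z,a),"->",np.round(d,2).tolist(),np.round(r,3).tolist())
E
python3 - <<'E'
from h import *
go((.4987,-.0265,.20,-.064),(.4987,-.0265,.12,-.064))
E
```

```text
t 0.2 tcp [0.1407 0.5316 0.2051] [-3.142e+00  1.000e-03  1.312e+00] F [-0.1  0.4 -0.1] w 0.0938
(0.4987, -0.0265, 0.2, -0.064) -> [-44.79, 48.89, 0.54] [0.0, 0.001, 1.376]
(0.4987, -0.0265, 0.12, -0.064) -> [-44.78, 48.89, 8.54] [0.0, 0.001, 1.376]
```

{"fn": "play_rows", "kwargs": {"steps": [[[-44.8,48.9,0.5,0,0,1.376,1],[-44.8,48.9,0.5,0,0,1.376,1],[-44.8,48.9,0.5,0,0,1.376,1],[-44.8,48.9,0.5,0,0,1.376,1],[-44.8,48.9,0.5,0,0,1.376,1],[-44.8,48.9,0.5,0,0,1.376,1],[-44.8,48.9,0.5,0,0,1.376,1],[-44.8,48.9,0.5,0,0,1.376,1],[-44.8,48.9,0.5,0,0,1.376,1],[-44.8,48.9,0.5,0,0,1.376,1],[-44.8,48.9,0.5,0,0,1.376,1],[-44.8,48.9,0.5,0,0,1.376,1],[-44.8,48.9,0.5,0,0,1.376,1],[-44.8,48.9,0.5,0,0,1.376,1],[-44.8,48.9,0.5,0,0,1.376,1],[-44.8,48.9,0.5,0,0,1.376,1],[-44.8,48.9,0.5,0,0,1.376,1],[-44.8,48.9,0.5,0,0,1.376,1],[-44.8,48.9,0.5,0,0,1.376,1],[-44.8,48.9,0.5,0,0,1.376,1]]], "force": 40}}

```text
time_s: 1.87
ee_pos: [0.4984, -0.0258, 0.2005]
eef_rot: [3.141, 0.0, -0.063]
force: [0.6, 1.2, -0.6]
grip_width: 0.0945
```

Run:
```python
from h import *
go((.4987,-.0265,.12,-.064),(.4987,-.0265,.089,-.064))
c=cam("side"); cv2.imwrite("pics/s1.png",cv2.resize(c["frame"][140:300,200:400],None,fx=3,fy=3))
```

```text
t 1.9 tcp [ 0.4984 -0.0258  0.2005] [ 3.141  0.    -0.063] F [ 0.6  1.2 -0.6] w 0.0945
(0.4987, -0.0265, 0.12, -0.064) -> [0.04, 0.06, 8.05] [0.001, 0.0, 0.001]
(0.4987, -0.0265, 0.089, -0.064) -> [0.04, 0.06, 11.15] [0.001, 0.0, 0.001]
```

View pics/s1.png

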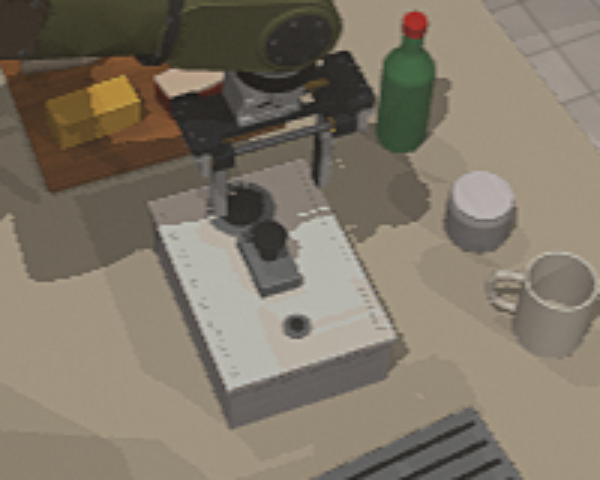

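The gripper hangs over the pump housing (crop 270,265), jaws across its narrow side, clear of soap and tin. Going down and gripping.

{"fn": "play_rows", "kwargs": {"steps": [[[0,0.1,3,0,0,0,1],[0,0.1,6,0,0,0,1],[0,0.1,8,0,0,0,1],[0,0.1,9.5,0,0,0,1],[0,0.1,10.5,0,0,0,1],[0,0.1,11.05,0,0,0,1],[0,0.1,11.05,0,0,0,1],[0,0.1,11.05,0,0,0,0.4],[0,0.1,11.05,0,0,0,0.4],[0,0.1,11.05,0,0,0,0.2],[0,0.1,11.05,0,0,0,0.2],[0,0.1,11.05,0,0,0,0.2],[0,0.1,11.05,0,0,0,0.2],[0,0.1,11.05,0,0,0,0.2],[0,0.1,11.05,0,0,0,0.2]]], "force": 45}}

```text
time_s: 3.17
ee_pos: [0.4984, -0.0268, 0.0902]
eef_rot: [3.141, -0.0, -0.063]
force: [5.9, -0.3, -2.2]
grip_width: 0.0438
```

{"fn": "play_rows", "kwargs": {"steps": [[[0,0,-0.5,0,0,0,0.2],[0,0,-1,0,0,0,0.2],[0,0,-2,0,0,0,0.2],[0,0,-4,0,0,0,0.2],[0,0,-6,0,0,0,0.2],[0,0,-8,0,0,0,0.2],[0,0,-9,0,0,0,0.2],[0,0,-9,0,0,0,0.2],[0,0,-9,0,0,0,0.2]]]}}

```text
time_s: 3.92
ee_pos: [0.4982, -0.0267, 0.18]
eef_rot: [3.141, -0.0, -0.063]
force: [-0.5, 0.4, -5.1]
grip_width: 0.0434
```

Run:
```python
from h import *
go((.50,-.34,.18,0.0),(.50,-.34,.04,0.0),(.50,-.34,.0275,0))
c=cam("side"); cv2.imwrite("pics/s2.png",cv2.resize(c["frame"][110:310,190:400],None,fx=2.5,fy=2.5))
```

```text
t 3.9 tcp [ 0.4982 -0.0267  0.18  ] [ 3.141 -0.    -0.063] F [-0.5  0.4 -5.1] w 0.0434
(0.5, -0.34, 0.18, 0.0) -> [2.14, 31.26, 0.02] [0.001, -0.0, -0.063]
(0.5, -0.34, 0.04, 0.0) -> [2.13, 31.25, 14.02] [0.001, -0.0, -0.063]
(0.5, -0.34, 0.0275, 0) -> [2.13, 31.25, 15.27] [0.001, -0.0, -0.063]
```

View pics/s2.png

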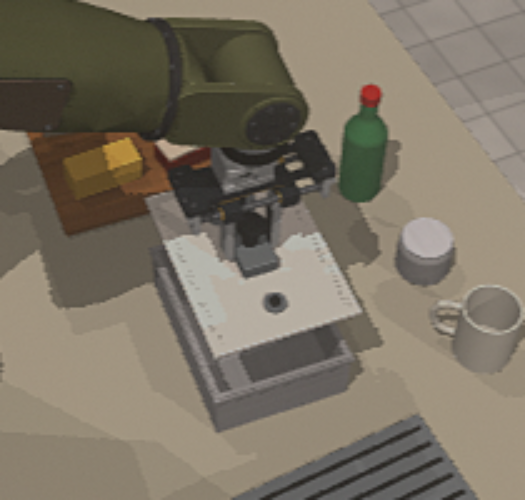

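Lid is in the grip, level, clear of the box. Carrying it to the mat.

{"fn": "play_rows", "kwargs": {"steps": [[[0.2,3,0,0,0,0,0.2],[0.5,6,0,0,0,0,0.2],[0.7,9,0,0,0,-0.02,0.2],[1,12,0,0,0,-0.03,0.2],[1.2,15,0,0,0,-0.04,0.2],[1.4,18,0,0,0,-0.05,0.2],[1.6,21,0,0,0,-0.06,0.2],[1.8,24,0,0,0,-0.06,0.2],[2,27,0,0,0,-0.06,0.2],[2.1,30,0,0,0,-0.06,0.2],[2.1,31.25,2,0,0,-0.06,0.2],[2.1,31.25,5,0,0,-0.06,0.2],[2.1,31.25,8,0,0,-0.06,0.2],[2.1,31.25,11,0,0,-0.06,0.2],[2.1,31.25,13,0,0,-0.06,0.2],[2.1,31.25,14.3,0,0,-0.06,0.2],[2.1,31.25,14.9,0,0,-0.06,0.2],[2.1,31.25,15.25,0,0,-0.06,0.2],[2.1,31.25,15.25,0,0,-0.06,0.2]]]}}

```text
time_s: 5.55
ee_pos: [0.4992, -0.3399, 0.0275]
eef_rot: [3.141, 0.001, -0.003]
force: [0.6, -0.2, -3.6]
grip_width: 0.0432
```

{"fn": "play_rows", "kwargs": {"steps": [[[0,0,0.05,0,0,0,0.2],[0,0,0.05,0,0,0,0.2],[0,0,0.05,0,0,0,0.9],[0,0,0.05,0,0,0,0.9],[0,0,0.05,0,0,0,0.9],[0,0,0.05,0,0,0,0.9],[0,0,-1,0,0,0,0.9],[0,0,-4,0,0,0,0.9],[0,0,-8,0,0,0,0.9],[0,0,-12,0,0,0,0.9],[0,0,-15,0,0,0,0.9],[0,0,-15,0,0,0,0.9]]]}}

```text
time_s: 6.55
ee_pos: [0.5011, -0.3412, 0.1856]
eef_rot: [3.135, -0.007, -0.003]
force: [0.2, -0.9, 0.4]
grip_width: 0.0848
```

Run:
```python
from h import *
go((.4252,.2885,.16,.04-np.pi/2),(.4252,.2885,.16,.04+np.pi/2),)
c=cam("top"); from meas import pieces
pieces(c)
cv2.imwrite("pics/t3.png",cv2.resize(c["frame"][150:280,120:480],None,fx=2.2,fy=2.2))
```

```text
t 6.5 tcp [ 0.5011 -0.3412  0.1856] [ 3.135e+00 -7.000e-03 -3.000e-03] F [ 0.2 -0.9  0.4] w 0.0848
(0.4252, 0.2885, 0.16, -1.5307963267948965) -> [-7.78, -62.97, 2.07] [-0.0, -0.011, 1.528]
(0.4252, 0.2885, 0.16, 1.6107963267948966) -> [-7.78, -62.97, 2.07] [0.011, -0.0, -1.613]
cheddar px [194. 243.] xy [0.4238 0.2899] long-axis yaw 3.125 LxW [0.099 0.047]
hard px [158. 192.] xy [0.5675 0.3878] long-axis yaw 2.978 LxW [0.083 0.043]
salami px [158. 244.] xy [0.4248 0.3924] long-axis yaw 2.932 LxW [0.101 0.038]
bacon px [342. 245.] xy [ 0.4095 -0.1176] long-axis yaw 2.394 LxW [0.308 0.136]
bacon px [197. 197.] xy [0.5529 0.2817] long-axis yaw 0.148 LxW [0.088 0.042]
bacon px [292. 166.] xy [0.6331 0.0156] long-axis yaw 1.545 LxW [0.165 0.031]
bacon px [180. 217.] xy [0.4979 0.331 ] long-axis yaw 3.122 LxW [0.317 0.267]
```

View pics/t3.png

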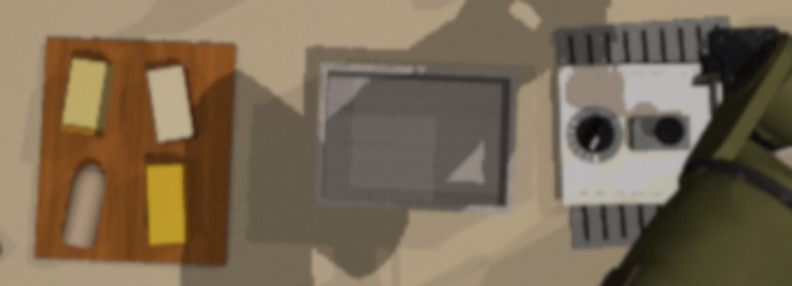

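Lid lies flat on the mat (crop 635,135), box empty, four pieces unmoved. Going above the cheddar.

{"fn": "play_rows", "kwargs": {"steps": [[[-7.85,-63,4,0.01,0,-1.589,0.9],[-7.85,-63,4,0.01,0,-1.589,0.9],[-7.85,-63,4,0.01,0,-1.589,0.9],[-7.85,-63,4,0.01,0,-1.589,0.9],[-7.85,-63,4,0.01,0,-1.589,0.9],[-7.85,-63,4,0.01,0,-1.589,0.9],[-7.85,-63,4,0.01,0,-1.589,0.9],[-7.85,-63,4,0.01,0,-1.589,0.9],[-7.85,-63,4,0.01,0,-1.589,0.9],[-7.85,-63,4,0.01,0,-1.589,0.9],[-7.85,-63,4,0.01,0,-1.589,0.9],[-7.85,-63,4,0.01,0,-1.589,0.9],[-7.85,-63,4,0.01,0,-1.589,0.9],[-7.85,-63,4,0.01,0,-1.589,0.9],[-7.85,-63,4,0.01,0,-1.589,0.9],[-7.85,-63,4,0.01,0,-1.589,0.9],[-7.85,-63,4,0.01,0,-1.589,0.75],[-7.85,-63,4,0.01,0,-1.589,0.75],[-7.85,-63,4,0.01,0,-1.589,0.75],[-7.85,-63,4,0.01,0,-1.589,0.75]]]}}

```text
time_s: 8.27
ee_pos: [0.424, 0.2881, 0.1388]
eef_rot: [-3.139, -0.002, 1.585]
force: [0.5, -0.3, 0.8]
grip_width: 0.0706
```

Run:
```python
from h import *
go((.4245,.289,.022,1.586))
```

```text
t 8.3 tcp [0.424  0.2881 0.1388] [-3.139e+00 -2.000e-03  1.585e+00] F [ 0.5 -0.3  0.8] w 0.0706
(0.4245, 0.289, 0.022, 1.586) -> [0.07, 0.08, 11.68] [-0.002, -0.002, -0.001]
```

{"fn": "play_rows", "kwargs": {"steps": [[[0.07,0.08,3,0,0,0,0.75],[0.07,0.08,6,0,0,0,0.75],[0.07,0.08,9,0,0,0,0.75],[0.07,0.08,11,0,0,0,0.75],[0.07,0.08,11.7,0,0,0,0.75],[0.07,0.08,11.7,0,0,0,0.75],[0.07,0.08,11.7,0,0,0,0.2],[0.07,0.08,11.7,0,0,0,0.2],[0.07,0.08,11.7,0,0,0,0.2],[0.07,0.08,11.7,0,0,0,0.2],[0.07,0.08,11.7,0,0,0,0.2],[0.07,0.08,11.7,0,0,0,0.2],[0.07,0.08,11,0,0,0,0.2],[0.07,0.08,9,0,0,0,0.2],[0.07,0.08,6,0,0,0,0.2],[0.07,0.08,3,0,0,0,0.2],[0.07,0.08,0,0,0,0,0.2],[0.07,0.08,0,0,0,0,0.2]]], "force": 40}}

```text
time_s: 9.77
ee_pos: [0.4265, 0.2899, 0.1447]
eef_rot: [3.137, -0.006, 1.585]
force: [-0.2, 1.0, -2.0]
grip_width: 0.0459
```

Run:
```python
from h import *
go((.4601,-.0813,.135,-.064),(.4601,-.0813,.0195,-.064))
```

```text
t 9.8 tcp [0.4265 0.2899 0.1447] [ 3.137 -0.006  1.585] F [-0.2  1.  -2. ] w 0.0459
(0.4601, -0.0813, 0.135, -0.064) -> [-37.17, 2.83, 0.77] [-0.001, -0.008, 1.649]
(0.4601, -0.0813, 0.0195, -0.064) -> [-37.23, 2.77, 12.32] [-0.001, -0.008, 1.649]
```

{"fn": "play_rows", "kwargs": {"steps": [[[-37.17,2.83,0.7,0,-0.008,1.649,0.2],[-37.17,2.83,0.7,0,-0.008,1.649,0.2],[-37.17,2.83,0.7,0,-0.008,1.649,0.2],[-37.17,2.83,0.7,0,-0.008,1.649,0.2],[-37.17,2.83,0.7,0,-0.008,1.649,0.2],[-37.17,2.83,0.7,0,-0.008,1.649,0.2],[-37.17,2.83,0.7,0,-0.008,1.649,0.2],[-37.17,2.83,0.7,0,-0.008,1.649,0.2],[-37.17,2.83,0.7,0,-0.008,1.649,0.2],[-37.17,2.83,0.7,0,-0.008,1.649,0.2],[-37.17,2.83,0.7,0,-0.008,1.649,0.2],[-37.17,2.83,0.7,0,-0.008,1.649,0.2],[-37.17,2.83,0.7,0,-0.008,1.649,0.2],[-37.17,2.83,0.7,0,-0.008,1.649,0.2],[-37.17,2.83,0.7,0,-0.008,1.649,0.2],[-37.17,2.83,0.7,0,-0.008,1.649,0.2],[-37.17,2.83,0.7,0,-0.008,1.649,0.2],[-37.17,2.83,0.7,0,-0.008,1.649,0.2]]]}}

```text
time_s: 11.27
ee_pos: [0.4601, -0.0813, 0.1357]
eef_rot: [-3.141, 0.001, -0.062]
force: [-0.3, -0.4, -2.7]
grip_width: 0.046
```

Run:
```python
from h import *
go((.4601,-.0813,.0175,-.064))
```

```text
t 11.3 tcp [ 0.4601 -0.0813  0.1357] [-3.141e+00  1.000e-03 -6.200e-02] F [-0.3 -0.4 -2.7] w 0.0460
(0.4601, -0.0813, 0.0175, -0.064) -> [0.01, 0.01, 11.82] [-0.001, 0.001, 0.002]
```

{"fn": "play_rows", "kwargs": {"steps": [[[0,0,3,0,0,0,0.2],[0,0,6,0,0,0,0.2],[0,0,9,0,0,0,0.2],[0,0,10.5,0,0,0,0.2],[0,0,11.4,0,0,0,0.2],[0,0,11.8,0,0,0,0.2],[0,0,11.8,0,0,0,0.2],[0,0,11.8,0,0,0,0.59],[0,0,11.8,0,0,0,0.59],[0,0,11.8,0,0,0,0.59],[0,0,11,0,0,0,0.59],[0,0,9,0,0,0,0.59],[0,0,6,0,0,0,0.59],[0,0,3,0,0,0,0.59],[0,0,0,0,0,0,0.59],[0,0,-1,0,0,0,0.59]]]}}

```text
time_s: 12.6
ee_pos: [0.4615, -0.0816, 0.1506]
eef_rot: [3.141, -0.006, -0.062]
force: [0.7, 0.1, 0.6]
grip_width: 0.0555
```

Run:
```python
from meas import *
go((.5528,.2815,.13,.14+np.pi/2))
pieces(cam("top"),["cheddar","hard","salami"])
```

```text
t 12.6 tcp [ 0.4615 -0.0816  0.1506] [ 3.141 -0.006 -0.062] F [0.7 0.1 0.6] w 0.0555
(0.5528, 0.2815, 0.13, 1.7107963267948967) -> [6.86, -36.8, 2.09] [0.005, -0.004, -1.773]
hard px [158. 192.] xy [0.5677 0.3882] long-axis yaw 2.974 LxW [0.083 0.043]
salami px [143. 246.] xy [0.42   0.4344] long-axis yaw 2.934 LxW [0.129 0.046]
```

{"fn": "play_rows", "kwargs": {"steps": [[[6.9,-36.8,1.5,0.005,-0.004,-1.773,0.75],[6.9,-36.8,1.5,0.005,-0.004,-1.773,0.75],[6.9,-36.8,1.5,0.005,-0.004,-1.773,0.75],[6.9,-36.8,1.5,0.005,-0.004,-1.773,0.75],[6.9,-36.8,1.5,0.005,-0.004,-1.773,0.75],[6.9,-36.8,1.5,0.005,-0.004,-1.773,0.75],[6.9,-36.8,1.5,0.005,-0.004,-1.773,0.75],[6.9,-36.8,1.5,0.005,-0.004,-1.773,0.75],[6.9,-36.8,1.5,0.005,-0.004,-1.773,0.75],[6.9,-36.8,1.5,0.005,-0.004,-1.773,0.75],[6.9,-36.8,1.5,0.005,-0.004,-1.773,0.75],[6.9,-36.8,1.5,0.005,-0.004,-1.773,0.75],[6.9,-36.8,1.5,0.005,-0.004,-1.773,0.75],[6.9,-36.8,1.5,0.005,-0.004,-1.773,0.75],[6.9,-36.8,1.5,0.005,-0.004,-1.773,0.75],[6.9,-36.8,1.5,0.005,-0.004,-1.773,0.75],[6.9,-36.8,1.5,0.005,-0.004,-1.773,0.75],[6.9,-36.8,1.5,0.005,-0.004,-1.773,0.75]]]}}

```text
time_s: 14.15
ee_pos: [0.5533, 0.2813, 0.1354]
eef_rot: [3.141, 0.001, 1.708]
force: [-0.7, 0.3, -0.1]
grip_width: 0.0709
```

Run:
```python
from meas import *
go((.5528,.2815,.021,.14+np.pi/2))
c=cam("side"); cv2.imwrite("pics/s4.png",cv2.resize(c["frame"][100:300,140:400],None,fx=2.6,fy=2.6))
```

```text
t 14.2 tcp [0.5533 0.2813 0.1354] [3.141e+00 1.000e-03 1.708e+00] F [-0.7  0.3 -0.1] w 0.0709
(0.5528, 0.2815, 0.021, 1.7107963267948967) -> [0.03, -0.05, 11.44] [0.0, 0.001, -0.003]
```

View pics/s4.png

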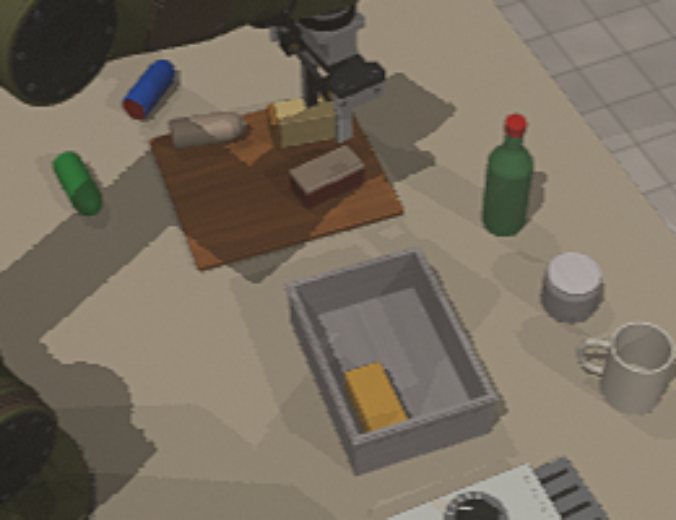

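Cheddar sits in the box slot; the bacon is under the gripper, in place. The salami has been knocked outward to the board's edge (crop 205,130); I'll re-measure it later.

{"fn": "play_rows", "kwargs": {"steps": [[[0,0,3,0,0,0,0.75],[0,-0.05,6,0,0,0,0.75],[0,-0.05,9,0,0,0,0.75],[0,-0.05,11,0,0,0,0.75],[0,-0.05,11.4,0,0,0,0.75],[0,-0.05,11.4,0,0,0,0.75],[0,-0.05,11.4,0,0,0,0.2],[0,-0.05,11.4,0,0,0,0.2],[0,-0.05,11.4,0,0,0,0.2],[0,-0.05,11.4,0,0,0,0.2],[0,-0.05,11.4,0,0,0,0.2],[0,-0.05,11.4,0,0,0,0.2],[0,0,11,0,0,0,0.2],[0,0,9,0,0,0,0.2],[0,0,6,0,0,0,0.2],[0,0,3,0,0,0,0.2],[0,0,0,0,0,0,0.2],[0,0,0,0,0,0,0.2]]]}}

```text
time_s: 15.7
ee_pos: [0.5554, 0.2822, 0.1421]
eef_rot: [3.133, -0.002, 1.709]
force: [0.5, 1.2, -0.4]
grip_width: 0.046
```

Run:
```python
from h import *
go((.5301,-.0857,.135,-.064))
```

```text
t 15.7 tcp [0.5554 0.2822 0.1421] [ 3.133e+00 -2.000e-03  1.709e+00] F [ 0.5  1.2 -0.4] w 0.0460
(0.5301, -0.0857, 0.135, -0.064) -> [-36.09, -7.56, 0.58] [0.005, -0.009, 1.773]
```

{"fn": "play_rows", "kwargs": {"steps": [[[-36.1,-7.5,0.6,0.005,-0.009,1.773,0.2],[-36.1,-7.5,0.6,0.005,-0.009,1.773,0.2],[-36.1,-7.5,0.6,0.005,-0.009,1.773,0.2],[-36.1,-7.5,0.6,0.005,-0.009,1.773,0.2],[-36.1,-7.5,0.6,0.005,-0.009,1.773,0.2],[-36.1,-7.5,0.6,0.005,-0.009,1.773,0.2],[-36.1,-7.5,0.6,0.005,-0.009,1.773,0.2],[-36.1,-7.5,0.6,0.005,-0.009,1.773,0.2],[-36.1,-7.5,0.6,0.005,-0.009,1.773,0.2],[-36.1,-7.5,0.6,0.005,-0.009,1.773,0.2],[-36.1,-7.5,0.6,0.005,-0.009,1.773,0.2],[-36.1,-7.5,0.6,0.005,-0.009,1.773,0.2],[-36.1,-7.5,0.6,0.005,-0.009,1.773,0.2],[-36.1,-7.5,0.6,0.005,-0.009,1.773,0.2],[-36.1,-7.5,0.6,0.005,-0.009,1.773,0.2],[-36.1,-7.5,0.6,0.005,-0.009,1.773,0.2],[-36.1,-7.5,0.6,0.005,-0.009,1.773,0.2],[-36.1,-7.5,0.6,0.005,-0.009,1.773,0.2],[-36.1,-7.5,0.6,0.005,-0.009,1.773,0.2]]]}}

```text
time_s: 17.28
ee_pos: [0.5307, -0.0857, 0.1347]
eef_rot: [-3.141, 0.0, -0.062]
force: [-0.8, 0.0, -1.2]
grip_width: 0.0455
```

Run:
```python
from h import *
go((.5301,-.0857,.0165,-.064))
```

```text
t 17.3 tcp [ 0.5307 -0.0857  0.1347] [-3.141  0.    -0.062] F [-0.8  0.  -1.2] w 0.0455
(0.5301, -0.0857, 0.0165, -0.064) -> [-0.05, 0.01, 11.82] [-0.0, 0.0, 0.002]
```

{"fn": "play_rows", "kwargs": {"steps": [[[0,0,3,0,0,0,0.2],[0,0,6,0,0,0,0.2],[0,0,9,0,0,0,0.2],[0,0,10.5,0,0,0,0.2],[0,0,11.4,0,0,0,0.2],[0,0,11.8,0,0,0,0.2],[0,0,11.8,0,0,0,0.2],[0,0,11.8,0,0,0,0.58],[0,0,11.8,0,0,0,0.58],[0,0,11.8,0,0,0,0.58],[0,0,11,0,0,0,0.58],[0,0,9,0,0,0,0.58],[0,0,6,0,0,0,0.58],[0,0,3,0,0,0,0.58],[0,0,0,0,0,0,0.58],[0,0,-1,0,0,0,0.58]]]}}

```text
time_s: 18.62
ee_pos: [0.5321, -0.0859, 0.1499]
eef_rot: [3.141, -0.006, -0.062]
force: [1.3, -0.2, 0.4]
grip_width: 0.0542
```

Run:
```python
from meas import *
go((.5675,.388,.13,-.17+np.pi/2))
c=cam("top"); pieces(c,["cheddar","hard","salami"])
cv2.imwrite("pics/t5.png",cv2.resize(c["frame"][150:290,80:370],None,fx=2.7,fy=2.7))
```

```text
t 18.6 tcp [ 0.5321 -0.0859  0.1499] [ 3.141 -0.006 -0.062] F [ 1.3 -0.2  0.4] w 0.0542
(0.5675, 0.388, 0.13, 1.4007963267948966) -> [0.58, -47.52, 1.95] [0.005, -0.004, -1.463]
hard px [158. 192.] xy [0.5677 0.388 ] long-axis yaw 2.966 LxW [0.083 0.043]
salami px [143. 245.] xy [0.4218 0.4349] long-axis yaw 2.934 LxW [0.127 0.047]
```

View pics/t5.png

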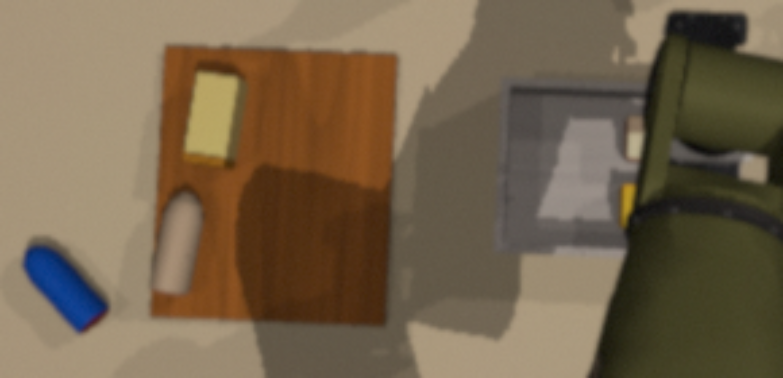

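Cheddar and bacon are in the box at right. Hard cheese is at crop (213,115). The salami now lies at crop (179,242), still on the board near its left edge.

{"fn": "play_rows", "kwargs": {"steps": [[[0.3,-47.5,1.5,0.005,-0.004,-1.463,0.75],[0.3,-47.5,1.5,0.005,-0.004,-1.463,0.75],[0.3,-47.5,1.5,0.005,-0.004,-1.463,0.75],[0.3,-47.5,1.5,0.005,-0.004,-1.463,0.75],[0.3,-47.5,1.5,0.005,-0.004,-1.463,0.75],[0.3,-47.5,1.5,0.005,-0.004,-1.463,0.75],[0.3,-47.5,1.5,0.005,-0.004,-1.463,0.75],[0.3,-47.5,1.5,0.005,-0.004,-1.463,0.75],[0.3,-47.5,1.5,0.005,-0.004,-1.463,0.75],[0.3,-47.5,1.5,0.005,-0.004,-1.463,0.75],[0.3,-47.5,1.5,0.005,-0.004,-1.463,0.75],[0.3,-47.5,1.5,0.005,-0.004,-1.463,0.75],[0.3,-47.5,1.5,0.005,-0.004,-1.463,0.75],[0.3,-47.5,1.5,0.005,-0.004,-1.463,0.75],[0.3,-47.5,1.5,0.005,-0.004,-1.463,0.75],[0.3,-47.5,1.5,0.005,-0.004,-1.463,0.75],[0.3,-47.5,1.5,0.005,-0.004,-1.463,0.75],[0.3,-47.5,1.5,0.005,-0.004,-1.463,0.75]]]}}

```text
time_s: 20.17
ee_pos: [0.5652, 0.387, 0.1346]
eef_rot: [3.141, -0.0, 1.399]
force: [0.1, -0.2, 0.4]
grip_width: 0.0703
```

Run:
```python
from h import *
go((.5645,.388,.024,1.40))
```

```text
t 20.2 tcp [0.5652 0.387  0.1346] [ 3.141 -0.     1.399] F [ 0.1 -0.2  0.4] w 0.0703
(0.5645, 0.388, 0.024, 1.4) -> [0.08, -0.1, 11.06] [0.001, -0.0, -0.001]
```

{"fn": "play_rows", "kwargs": {"steps": [[[0.1,-0.1,3,0,0,0,0.75],[0.1,-0.1,6,0,0,0,0.75],[0.1,-0.1,9,0,0,0,0.75],[0.1,-0.1,10.6,0,0,0,0.75],[0.1,-0.1,11.05,0,0,0,0.75],[0.1,-0.1,11.05,0,0,0,0.75],[0.1,-0.1,11.05,0,0,0,0.2],[0.1,-0.1,11.05,0,0,0,0.2],[0.1,-0.1,11.05,0,0,0,0.2],[0.1,-0.1,11.05,0,0,0,0.2],[0.1,-0.1,11.05,0,0,0,0.2],[0.1,-0.1,11.05,0,0,0,0.2],[0,0,10.5,0,0,0,0.2],[0,0,9,0,0,0,0.2],[0,0,6,0,0,0,0.2],[0,0,3,0,0,0,0.2],[0,0,0,0,0,0,0.2],[0,0,0,0,0,0,0.2]]]}}

```text
time_s: 21.67
ee_pos: [0.5672, 0.3881, 0.1428]
eef_rot: [3.133, -0.007, 1.399]
force: [-0.4, 0.2, -1.3]
grip_width: 0.0437
```

Run:
```python
from h import *
go((.5373,.0293,.14,-.064))
```

```text
t 21.7 tcp [0.5672 0.3881 0.1428] [ 3.133 -0.007  1.399] F [-0.4  0.2 -1.3] w 0.0437
(0.5373, 0.0293, 0.14, -0.064) -> [-35.87, 3.19, 0.07] [0.002, -0.012, 1.463]
```

{"fn": "play_rows", "kwargs": {"steps": [[[-35.9,3.2,0.1,0.002,-0.012,1.463,0.2],[-35.9,3.2,0.1,0.002,-0.012,1.463,0.2],[-35.9,3.2,0.1,0.002,-0.012,1.463,0.2],[-35.9,3.2,0.1,0.002,-0.012,1.463,0.2],[-35.9,3.2,0.1,0.002,-0.012,1.463,0.2],[-35.9,3.2,0.1,0.002,-0.012,1.463,0.2],[-35.9,3.2,0.1,0.002,-0.012,1.463,0.2],[-35.9,3.2,0.1,0.002,-0.012,1.463,0.2],[-35.9,3.2,0.1,0.002,-0.012,1.463,0.2],[-35.9,3.2,0.1,0.002,-0.012,1.463,0.2],[-35.9,3.2,0.1,0.002,-0.012,1.463,0.2],[-35.9,3.2,0.1,0.002,-0.012,1.463,0.2],[-35.9,3.2,0.1,0.002,-0.012,1.463,0.2],[-35.9,3.2,0.1,0.002,-0.012,1.463,0.2],[-35.9,3.2,0.1,0.002,-0.012,1.463,0.2],[-35.9,3.2,0.1,0.002,-0.012,1.463,0.2],[-35.9,3.2,0.1,0.002,-0.012,1.463,0.2]]]}}

```text
time_s: 23.08
ee_pos: [0.5373, 0.0291, 0.1397]
eef_rot: [3.141, 0.0, -0.062]
force: [-0.0, 0.2, -1.9]
grip_width: 0.044
```

Run:
```python
from h import *
go((.5373,.0293,.0195,-.064))
```

```text
t 23.1 tcp [0.5373 0.0291 0.1397] [ 3.141  0.    -0.062] F [-0.   0.2 -1.9] w 0.0440
(0.5373, 0.0293, 0.0195, -0.064) -> [-0.0, -0.02, 12.02] [0.0, 0.0, 0.002]
```

{"fn": "play_rows", "kwargs": {"steps": [[[0,0,3,0,0,0,0.2],[0,0,6,0,0,0,0.2],[0,0,9,0,0,0,0.2],[0,0,10.7,0,0,0,0.2],[0,0,11.6,0,0,0,0.2],[0,0,12,0,0,0,0.2],[0,0,12,0,0,0,0.2],[0,0,12,0,0,0,0.56],[0,0,12,0,0,0,0.56],[0,0,12,0,0,0,0.56],[0,0,11,0,0,0,0.56],[0,0,9,0,0,0,0.56],[0,0,6,0,0,0,0.56],[0,0,3,0,0,0,0.56],[0,0,0,0,0,0,0.56],[0,0,-1,0,0,0,0.56]]]}}

```text
time_s: 24.42
ee_pos: [0.5388, 0.0291, 0.1552]
eef_rot: [-3.142, -0.006, -0.062]
force: [0.9, -0.2, 0.6]
grip_width: 0.0529
```

Run:
```python
from meas import *
c=cam("top"); 
im=cv2.GaussianBlur(c["frame"],(3,3),0); hsv=cv2.cvtColor(im,cv2.COLOR_BGR2HSV)
m=((hsv[...,1]<125)&(hsv[...,2]>60)).astype(np.uint8)*255
# keep inside board only
b=np.zeros_like(m); cv2.fillPoly(b,[np.array([[143,170],[224,173],[220,267],[139,264]])],255); m&=b
for x in cv2.findContours(m,0,2)[0]:
    if cv2.contourArea(x)>100:
        r=cv2.minAreaRect(x); print(r)
        p=np.array([ray(c,*q,.035)[:2] for q in cv2.boxPoints(r)]); print(np.round(p,3).tolist(),p.mean(0))
p=ray(c,146.3,239.6,.035); print(p)
go((p[0],p[1],.13,-.23+np.pi/2))
```

```text
((146.67074584960938, 239.5726318359375), (14.160534858703613, 37.31257247924805), 2.4895529747009277)
[[0.386, 0.451], [0.49, 0.445], [0.487, 0.405], [0.383, 0.411]] [0.43653399 0.42786857]
[0.43637094 0.42891767 0.035     ]
t 24.5 tcp [0.539  0.0291 0.155 ] [-3.141 -0.007 -0.062] F [-0.6  0.2  2.5] w 0.0527
(np.float64(0.43637093675253424), np.float64(0.4289176663088957), 0.13, 1.3407963267948966) -> [-12.74, -39.27, 2.41] [0.005, -0.006, -1.403]
```

{"fn": "play_rows", "kwargs": {"steps": [[[-12.7,-39.3,1.9,0.005,-0.006,-1.453,0.8],[-12.7,-39.3,1.9,0.005,-0.006,-1.453,0.8],[-12.7,-39.3,1.9,0.005,-0.006,-1.453,0.8],[-12.7,-39.3,1.9,0.005,-0.006,-1.453,0.8],[-12.7,-39.3,1.9,0.005,-0.006,-1.453,0.8],[-12.7,-39.3,1.9,0.005,-0.006,-1.453,0.8],[-12.7,-39.3,1.9,0.005,-0.006,-1.453,0.8],[-12.7,-39.3,1.9,0.005,-0.006,-1.453,0.8],[-12.7,-39.3,1.9,0.005,-0.006,-1.453,0.8],[-12.7,-39.3,1.9,0.005,-0.006,-1.453,0.8],[-12.7,-39.3,1.9,0.005,-0.006,-1.453,0.8],[-12.7,-39.3,1.9,0.005,-0.006,-1.453,0.8],[-12.7,-39.3,1.9,0.005,-0.006,-1.453,0.8],[-12.7,-39.3,1.9,0.005,-0.006,-1.453,0.8],[-12.7,-39.3,1.9,0.005,-0.006,-1.453,0.8],[-12.7,-39.3,1.9,0.005,-0.006,-1.453,0.8],[-12.7,-39.3,1.9,0.005,-0.006,-1.453,0.8]]]}}

```text
time_s: 25.88
ee_pos: [0.437, 0.4289, 0.1351]
eef_rot: [-3.141, 0.0, 1.389]
force: [0.7, 0.4, -0.5]
grip_width: 0.0752
```

Run:
```python
from h import *
go((.4365,.4285,.022,1.39))
c=cam("side"); cv2.imwrite("pics/s6.png",cv2.resize(c["frame"][90:300,150:350],None,fx=2.8,fy=2.8))
```

```text
t 25.9 tcp [0.437  0.4289 0.1351] [-3.141  0.     1.389] F [ 0.7  0.4 -0.5] w 0.0752
(0.4365, 0.4285, 0.022, 1.39) -> [-0.04, -0.04, 11.31] [-0.0, 0.0, -0.001]
```

View pics/s6.png

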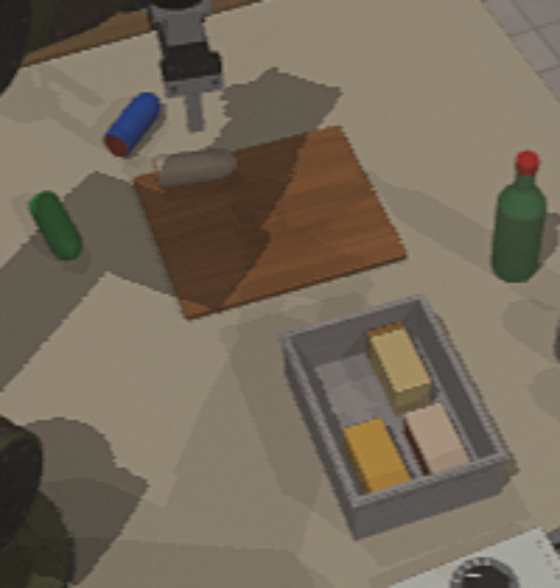

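Three pieces are in the box, with the near +y slot free. The salami is under the gripper and the blue look-alike is clear of the fingers.

{"fn": "play_rows", "kwargs": {"steps": [[[0,0,3,0,0,0,0.8],[0,0,6,0,0,0,0.8],[0,0,9,0,0,0,0.8],[0,0,10.8,0,0,0,0.8],[0,0,11.3,0,0,0,0.8],[0,0,11.3,0,0,0,0.8],[0,0,11.3,0,0,0,0.2],[0,0,11.3,0,0,0,0.2],[0,0,11.3,0,0,0,0.2],[0,0,11.3,0,0,0,0.2],[0,0,11.3,0,0,0,0.2],[0,0,11.3,0,0,0,0.2],[0,0,10.5,0,0,0,0.2],[0,0,9,0,0,0,0.2],[0,0,6,0,0,0,0.2],[0,0,3,0,0,0,0.2],[0,0,0,0,0,0,0.2],[0,0,0,0,0,0,0.2]]]}}

```text
time_s: 27.43
ee_pos: [0.4386, 0.4304, 0.142]
eef_rot: [3.136, -0.007, 1.389]
force: [0.2, -0.2, 0.3]
grip_width: 0.0415
```

Run:
```python
from h import *
go((.4673,.0335,.14,-.064))
```

```text
t 27.4 tcp [0.4386 0.4304 0.142 ] [ 3.136 -0.007  1.389] F [ 0.2 -0.2  0.3] w 0.0415
(0.4673, 0.0335, 0.14, -0.064) -> [-38.52, 9.99, -0.01] [-0.001, -0.009, 1.453]
```

{"fn": "play_rows", "kwargs": {"steps": [[[-38.5,10,0,0,-0.009,1.453,0.2],[-38.5,10,0,0,-0.009,1.453,0.2],[-38.5,10,0,0,-0.009,1.453,0.2],[-38.5,10,0,0,-0.009,1.453,0.2],[-38.5,10,0,0,-0.009,1.453,0.2],[-38.5,10,0,0,-0.009,1.453,0.2],[-38.5,10,0,0,-0.009,1.453,0.2],[-38.5,10,0,0,-0.009,1.453,0.2],[-38.5,10,0,0,-0.009,1.453,0.2],[-38.5,10,0,0,-0.009,1.453,0.2],[-38.5,10,0,0,-0.009,1.453,0.2],[-38.5,10,0,0,-0.009,1.453,0.2],[-38.5,10,0,0,-0.009,1.453,0.2],[-38.5,10,0,0,-0.009,1.453,0.2],[-38.5,10,0,0,-0.009,1.453,0.2],[-38.5,10,0,0,-0.009,1.453,0.2],[-38.5,10,0,0,-0.009,1.453,0.2]]]}}

```text
time_s: 28.85
ee_pos: [0.4674, 0.0339, 0.1399]
eef_rot: [-3.141, 0.0, -0.062]
force: [-0.4, -0.1, -0.8]
grip_width: 0.0418
```

Run:
```python
from h import *
go((.4673,.0335,.0175,-.064))
```

```text
t 28.9 tcp [0.4674 0.0339 0.1399] [-3.141  0.    -0.062] F [-0.4 -0.1 -0.8] w 0.0418
(0.4673, 0.0335, 0.0175, -0.064) -> [-0.01, 0.05, 12.24] [-0.001, 0.0, 0.002]
```

{"fn": "play_rows", "kwargs": {"steps": [[[0,0.35,3,0,0,0,0.2],[0,0.35,5,0,0,0,0.2],[0,0.35,7,0,0,0,0.2],[0,0.35,9,0,0,0,0.2],[0,0.35,10.7,0,0,0,0.2],[0,0.35,11.7,0,0,0,0.2],[0,0.35,12.2,0,0,0,0.2],[0,0.35,12.2,0,0,0,0.2],[0,0.35,12.2,0,0,0,0.54],[0,0.35,12.2,0,0,0,0.54],[0,0.35,12.2,0,0,0,0.54],[0,0.35,11,0,0,0,0.54],[0,0.35,9,0,0,0,0.54],[0,0.35,6,0,0,0,0.54],[0,0.35,3,0,0,0,0.54],[0,0.35,0,0,0,0,0.54],[0,0.35,-4,0,0,0,0.54],[0,0.35,-6,0,0,0,0.54]]]}}

```text
time_s: 30.35
ee_pos: [0.468, 0.0304, 0.2045]
eef_rot: [-3.141, -0.005, -0.062]
force: [-0.2, 0.3, 1.0]
grip_width: 0.0506
```

Run:
```python
from h import *
go((.4673,.25,.2,0))
```

```text
t 30.4 tcp [0.468  0.0304 0.2045] [-3.141 -0.005 -0.062] F [-0.2  0.3  1. ] w 0.0506
(0.4673, 0.25, 0.2, 0) -> [-1.43, -21.91, 0.47] [-0.001, -0.005, -0.062]
```

Move aside, so the top camera sees the box and the lid.

{"fn": "play_rows", "kwargs": {"steps": [[[-1.4,-22,0,0,0,0,0.9],[-1.4,-22,0,0,0,0,0.9],[-1.4,-22,0,0,0,0,0.9],[-1.4,-22,0,0,0,0,0.9],[-1.4,-22,0,0,0,0,0.9],[-1.4,-22,0,0,0,0,0.9],[-1.4,-22,0,0,0,0,0.9],[-1.4,-22,0,0,0,0,0.9]]]}}

```text
time_s: 31.02
ee_pos: [0.4674, 0.2508, 0.2047]
eef_rot: [-3.141, -0.005, -0.06]
force: [0.5, -0.7, 0.1]
grip_width: 0.0846
```

Run:
```python
from h import *
c=cam("top"); im=c["frame"]; hsv=cv2.cvtColor(im,cv2.COLOR_BGR2HSV)
cv2.imwrite("pics/t7.png",cv2.resize(im[150:280,240:480],None,fx=3.3,fy=3.3,interpolation=cv2.INTER_CUBIC))
m=((hsv[...,1]<40)&(hsv[...,2]>125)).astype(np.uint8)*255; m[:,:365]=0
for x in cv2.findContours(m,0,2)[0]:
    if cv2.contourArea(x)>1000:
        r=cv2.minAreaRect(x); p=np.array([ray(c,*q,.023)[:2] for q in cv2.boxPoints(r)]); print(r,np.round(p,3).tolist(),p.mean(0), [np.linalg.norm(p[1]-p[0]),np.linalg.norm(p[2]-p[1])])
```

```text
((417.9881286621094, 210.4886474609375), (63.703704833984375, 87.41822814941406), 88.66777801513672) [[0.591, -0.218], [0.59, -0.466], [0.41, -0.462], [0.41, -0.216]] [ 0.50024475 -0.34040753] [np.float64(0.24816976155660458), np.float64(0.18074557654282844)]
```

View pics/t7.png

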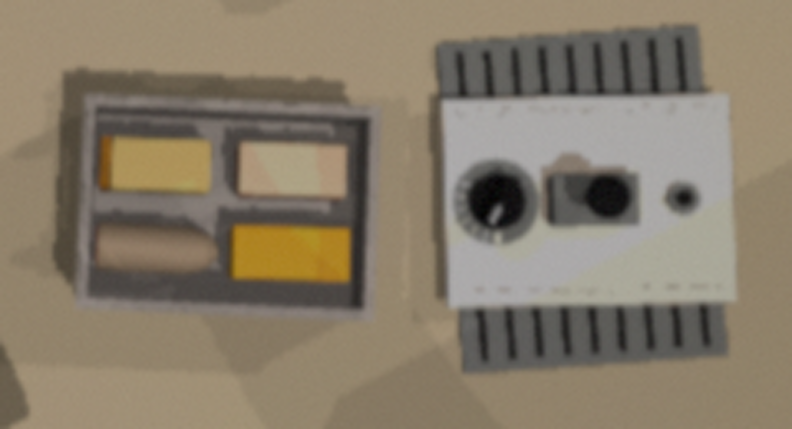

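All four pieces lie flat in the box (crop 100–350 × 135–280), and the lid is unmoved on the mat (housing at crop 592,200). Next: fetch the lid.

Run:
```python
from h import *
go((.4994,-.34,.2,-.003))
```

```text
t 31.1 tcp [0.4676 0.2501 0.2048] [-3.141 -0.005 -0.062] F [ 0.6 -1.3 -0.4] w 0.0845
(0.4994, -0.34, 0.2, -0.003) -> [6.8, 58.7, 0.47] [-0.001, -0.005, -0.059]
```

{"fn": "play_rows", "kwargs": {"steps": [[[6.8,58.7,0.4,0,-0.005,-0.059,0.9],[6.8,58.7,0.4,0,-0.005,-0.059,0.9],[6.8,58.7,0.4,0,-0.005,-0.059,0.9],[6.8,58.7,0.4,0,-0.005,-0.059,0.9],[6.8,58.7,0.4,0,-0.005,-0.059,0.9],[6.8,58.7,0.4,0,-0.005,-0.059,0.9],[6.8,58.7,0.4,0,-0.005,-0.059,0.9],[6.8,58.7,0.4,0,-0.005,-0.059,0.9],[6.8,58.7,0.4,0,-0.005,-0.059,0.9],[6.8,58.7,0.4,0,-0.005,-0.059,0.9],[6.8,58.7,0.4,0,-0.005,-0.059,0.9],[6.8,58.7,0.4,0,-0.005,-0.059,0.9],[6.8,58.7,0.4,0,-0.005,-0.059,0.9],[6.8,58.7,0.4,0,-0.005,-0.059,0.9],[6.8,58.7,0.4,0,-0.005,-0.059,0.9],[6.8,58.7,0.4,0,-0.005,-0.059,0.9],[6.8,58.7,0.4,0,-0.005,-0.059,0.9],[6.8,58.7,0.4,0,-0.005,-0.059,0.9],[6.8,58.7,0.4,0,-0.005,-0.059,0.9]]]}}

```text
time_s: 32.65
ee_pos: [0.4995, -0.3388, 0.2012]
eef_rot: [-3.141, -0.001, -0.001]
force: [1.2, -0.1, 0.3]
grip_width: 0.0846
```

Run:
```python
from h import *
go((.4994,-.34,.0275,-.003))
```

```text
t 32.6 tcp [ 0.4995 -0.3388  0.2012] [-3.141e+00 -1.000e-03 -1.000e-03] F [ 1.2 -0.1  0.3] w 0.0846
(0.4994, -0.34, 0.0275, -0.003) -> [-0.02, 0.13, 17.37] [-0.0, -0.001, 0.002]
```

{"fn": "play_rows", "kwargs": {"steps": [[[0,0.1,4,0,0,0,0.9],[0,0.1,8,0,0,0,0.9],[0,0.1,12,0,0,0,0.9],[0,0.1,15,0,0,0,0.9],[0,0.1,16.7,0,0,0,0.9],[0,0.1,17.3,0,0,0,0.9],[0,0.1,17.3,0,0,0,0.9],[0,0.1,17.3,0,0,0,0.2],[0,0.1,17.3,0,0,0,0.2],[0,0.1,17.3,0,0,0,0.2],[0,0.1,17.3,0,0,0,0.2],[0,0.1,17.3,0,0,0,0.2],[0,0.1,17.3,0,0,0,0.2],[0,0.1,17.3,0,0,0,0.2]]], "force": 50}}

```text
time_s: 33.82
ee_pos: [0.4996, -0.3398, 0.0285]
eef_rot: [-3.141, -0.001, -0.002]
force: [-1.0, 1.3, 1.5]
grip_width: 0.0436
```

Run:
```python
from h import *
go((.4994,-.34,.18,-.003),(.4984,-.0267,.18,-.063))
```

```text
t 33.8 tcp [ 0.4996 -0.3398  0.0285] [-3.141e+00 -1.000e-03 -2.000e-03] F [-1.   1.3  1.5] w 0.0436
(0.4994, -0.34, 0.18, -0.003) -> [-0.01, 0.01, -15.15] [-0.0, -0.001, 0.001]
(0.4984, -0.0267, 0.18, -0.063) -> [-0.16, -31.32, -15.15] [-0.0, -0.001, 0.061]
```

{"fn": "play_rows", "kwargs": {"steps": [[[0,0,-1,0,0,0,0.2],[0,0,-4,0,0,0,0.2],[0,0,-8,0,0,0,0.2],[0,0,-12,0,0,0,0.2],[0,0,-15,0,0,0,0.2],[0,-3,-15,0,0,0,0.2],[0,-6,-15,0,0,0.01,0.2],[0,-9,-15,0,0,0.02,0.2],[0,-12,-15,0,0,0.03,0.2],[-0.1,-15,-15,0,0,0.04,0.2],[-0.1,-18,-15,0,0,0.05,0.2],[-0.1,-21,-15,0,0,0.061,0.2],[-0.1,-24,-15,0,0,0.061,0.2],[-0.1,-27,-15,0,0,0.061,0.2],[-0.15,-29.5,-15,0,0,0.061,0.2],[-0.15,-31.3,-15,0,0,0.061,0.2],[-0.15,-31.3,-15,0,0,0.061,0.2],[-0.15,-31.3,-15,0,0,0.061,0.2]]]}}

```text
time_s: 35.32
ee_pos: [0.4983, -0.0263, 0.1788]
eef_rot: [-3.142, -0.001, -0.061]
force: [0.2, -0.3, -3.4]
grip_width: 0.0437
```

Run:
```python
from h import *
go((.4984,-.0267,.095,-.063))
c=cam("top"); im=c["frame"]; cv2.imwrite("pics/t8.png",cv2.resize(im[140:280,220:400],None,fx=3.5,fy=3.5,interpolation=cv2.INTER_CUBIC))
```

```text
t 35.3 tcp [ 0.4983 -0.0263  0.1788] [-3.142e+00 -1.000e-03 -6.100e-02] F [ 0.2 -0.3 -3.4] w 0.0437
(0.4984, -0.0267, 0.095, -0.063) -> [0.01, 0.04, 8.38] [-0.0, -0.001, 0.002]
```

View pics/t8.png

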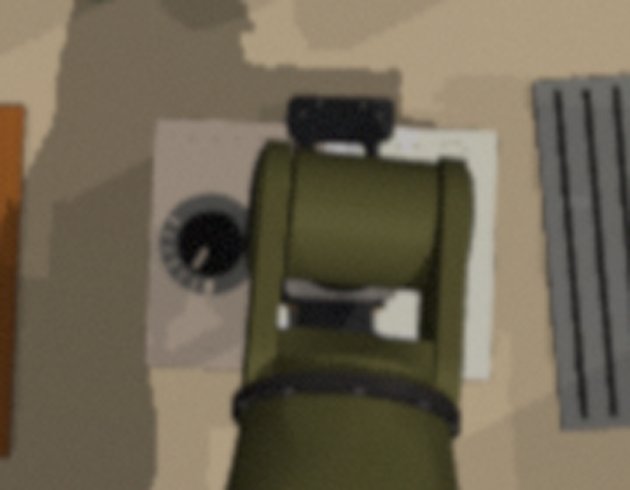

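The lid hangs over the box, aligned with it (dial at crop 210,243). Lowering it.

{"fn": "play_rows", "kwargs": {"steps": [[[0,0,3,0,0,0,0.2],[0,0.04,5.5,0,0,0,0.2],[0,0.04,7,0,0,0,0.2],[0,0.04,7.6,0,0,0,0.2],[0,0.04,8,0,0,0,0.2],[0,0.04,8.3,0,0,0,0.2],[0,0.04,8.5,0,0,0,0.2],[0,0.04,8.6,0,0,0,0.2],[0,0.04,8.7,0,0,0,0.2],[0,0.04,8.75,0,0,0,0.2],[0,0.04,8.75,0,0,0,0.2]]]}}

```text
time_s: 36.28
ee_pos: [0.4985, -0.0274, 0.0915]
eef_rot: [-3.142, -0.001, -0.062]
force: [0.3, -0.3, -4.1]
grip_width: 0.0434
```

{"fn": "play_rows", "kwargs": {"steps": [[[0,0,0.05,0,0,0,0.2],[0,0,0.1,0,0,0,0.2],[0,0,0.1,0,0,0,0.2]]]}}

```text
time_s: 36.53
ee_pos: [0.4986, -0.0274, 0.0914]
eef_rot: [3.142, -0.002, -0.062]
force: [-5.6, 1.1, 8.0]
grip_width: 0.0435
```

{"fn": "play_rows", "kwargs": {"steps": [[[0,0,-0.05,0,0,0,0.2],[0,0,-0.05,0,0,0,0.9],[0,0,-0.05,0,0,0,0.9],[0,0,-0.05,0,0,0,0.9],[0,0,-0.05,0,0,0,0.9],[0,0,-1,0,0,0,0.9],[0,0,-4,0,0,0,0.9],[0,0,-7,0,0,0,0.9],[0,0,-9,0,0,0,0.9],[0,-15,-9,0,0,0,0.9],[0,-22,-9,0,0,0,0.9],[0,-22,-9,0,0,0,0.9],[0,-22,-9,0,0,0,0],[0,-22,-9,0,0,0,0],[0,-22,-9,0,0,0,0],[0,-22,-9,0,0,0,0],[0,-22,-9,0,0,0,0],[0,-22,-9,0,0,0,0]]]}}

```text
time_s: 38.03
ee_pos: [0.512, 0.1912, 0.1817]
eef_rot: [3.141, -0.002, -0.062]
force: [0.2, -0.2, -0.3]
grip_width: 0.048
```

```bash
cat > lid.py <<'E'
from h import *
def lid():
    c=cam("top"); im=c["frame"]; hsv=cv2.cvtColor(im,cv2.COLOR_BGR2HSV)
    m=((hsv[...,1]<45)&(hsv[...,2]>115)).astype(np.uint8)*255; m[:,:255]=0; m[:,372:]=0; m[:165]=0;m[260:]=0
    x=max(cv2.findContours(m,0,2)[0],key=cv2.contourArea)
    r=cv2.minAreaRect(x); p=np.array([ray(c,*q,.086)[:2] for q in cv2.boxPoints(r)])
    e=[p[1]-p[0],p[2]-p[1]]; L=[np.linalg.norm(k) for k in e]; l=e[int(L[1]>L[0])]
    print("lid centre",p.mean(0).round(4),"L",np.round(L,3),"yaw",round(np.arctan(-l[0]/l[1]),3))
    return c
E
python3 - <<'E'
from lid import *
go((.4984,-.0267,.17,-.063))
c=lid(); cv2.imwrite("pics/t9.png",cv2.resize(c["frame"][190:232,256:336],None,fx=8,fy=8,interpolation=cv2.INTER_CUBIC))
E
```

```text
t 38.0 tcp [0.512  0.1912 0.1817] [ 3.141e+00 -2.000e-03 -6.200e-02] F [ 0.2 -0.2 -0.3] w 0.0480
(0.4984, -0.0267, 0.17, -0.063) -> [-0.0, 21.83, 1.17] [0.0, -0.002, 0.001]
lid centre [ 0.5    -0.0283] L [0.182 0.251] yaw -0.067
```

View pics/t9.png

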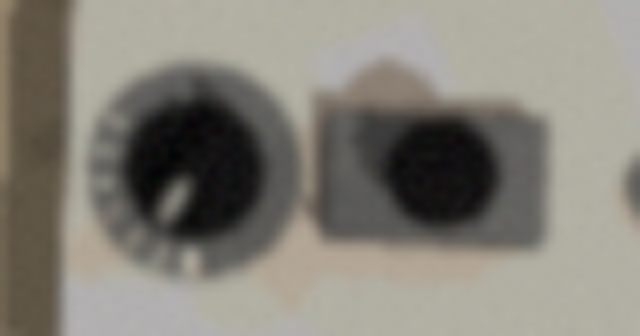

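The lid is home: centre (0.500,-0.028), yaw -0.067, against (0.499,-0.027) and -0.064 at the start. The pointer (crop 173,202, from centre 192,170) reads about 0.47 rad clockwise of the wide tick (192,262). Next: grip the dial bar and turn it to 1.40.

Run:
```python
from h import *
go((.504,.0525,.14,1.04))
```

```text
t 38.1 tcp [0.5121 0.1909 0.1817] [ 3.141e+00 -2.000e-03 -6.300e-02] F [-0.4 -0.2  0.8] w 0.0441
(0.504, 0.0525, 0.14, 1.04) -> [0.05, 13.87, 4.17] [0.001, -0.002, -1.103]
```

{"fn": "play_rows", "kwargs": {"steps": [[[0,13.9,2,0,0,-1.103,0.45],[0,13.9,2,0,0,-1.103,0.45],[0,13.9,2,0,0,-1.103,0.45],[0,13.9,2,0,0,-1.103,0.45],[0,13.9,2,0,0,-1.103,0.45],[0,13.9,2,0,0,-1.103,0.45],[0,13.9,2,0,0,-1.103,0.45],[0,13.9,2,0,0,-1.103,0.45],[0,13.9,2,0,0,-1.103,0.45],[0,13.9,2,0,0,-1.103,0.45],[0,13.9,4.1,0,0,-1.103,0.45],[0,13.9,4.1,0,0,-1.103,0.45],[0,13.9,4.1,0,0,-1.103,0.45],[0,13.9,4.1,0,0,-1.103,0.45]]], "force": 15}}

```text
time_s: 39.25
ee_pos: [0.5036, 0.0518, 0.1414]
eef_rot: [3.14, -0.001, 1.037]
force: [1.0, -0.6, -0.0]
grip_width: 0.042
```

Run:
```python
from h import *
go((.504,.0525,.098,1.04))
```

```text
t 39.2 tcp [0.5036 0.0518 0.1414] [ 3.140e+00 -1.000e-03  1.037e+00] F [ 1.  -0.6 -0. ] w 0.0420
(0.504, 0.0525, 0.098, 1.04) -> [0.08, -0.01, 4.34] [0.002, -0.001, -0.003]
```

{"fn": "play_rows", "kwargs": {"steps": [[[0.08,0,2,0,0,0,0.45],[0.08,0,3.5,0,0,0,0.45],[0.08,0,4.2,0,0,0,0.45],[0.08,0,4.35,0,0,0,0.45],[0.08,0,4.35,0,0,0,0.05],[0.08,0,4.35,0,0,0,0.05],[0.08,0,4.35,0,0,0,0.05],[0.08,0,4.35,0,0,0,0.05],[0.08,0,4.35,0,0,0,0.05],[0.08,0,4.35,0,0,0,0.05]]]}}

```text
time_s: 40.08
ee_pos: [0.5042, 0.0524, 0.0984]
eef_rot: [3.139, -0.001, 1.037]
force: [-1.6, -1.5, 4.1]
grip_width: 0.0118
```

Run:
```python
from h import *
go((.504,.0525,.098,.107))
```

```text
t 40.1 tcp [0.5042 0.0524 0.0984] [ 3.139e+00 -1.000e-03  1.037e+00] F [-1.6 -1.5  4.1] w 0.0118
(0.504, 0.0525, 0.098, 0.107) -> [-0.0, -0.03, 0.04] [0.002, -0.002, 0.93]
```

{"fn": "play_rows", "kwargs": {"steps": [[[0,0,0,0,0,0.1,0.05],[0,0,0,0,0,0.2,0.05],[0,0,0,0,0,0.3,0.05],[0,0,0,0,0,0.4,0.05],[0,0,0,0,0,0.5,0.05],[0,0,0,0,0,0.6,0.05],[0,0,0,0,0,0.7,0.05],[0,0,0,0,0,0.8,0.05],[0,0,0,0,0,0.88,0.05],[0,0,0,0,0,0.93,0.05],[0,0,0,0,0,0.93,0.05],[0,0,0,0,0,0.93,0.05],[0,0,0,0,0,0.93,0.05]]]}}

```text
time_s: 41.17
ee_pos: [0.5044, 0.0524, 0.0985]
eef_rot: [3.141, -0.003, 0.109]
force: [2.2, 2.2, -0.6]
grip_width: 0.0118
```

Now release, rise, then move clear to the +y side with the fingers shut.

{"fn": "play_rows", "kwargs": {"steps": [[[0,0,0,0,0,0,0.4],[0,0,0,0,0,0,0.4],[0,0,0,0,0,0,0.4],[0,0,-1,0,0,0,0.4],[0,0,-4,0,0,0,0.4],[0,0,-8,0,0,0,0.4],[0,0,-8,0,0,0,0],[0,-8,-8,0,0,0.17,0],[0,-14,-8,0,0,0.17,0],[0,-14,-8,0,0,0.17,0],[0,-14,-8,0,0,0.17,0],[0,-14,-8,0,0,0.17,0]]]}}

```text
time_s: 42.17
ee_pos: [0.4882, 0.195, 0.179]
eef_rot: [-3.141, -0.004, -0.057]
force: [-0.1, -0.0, -0.8]
grip_width: 0.0018
```

Run:
```python
from lid import *
c=lid(); cv2.imwrite("pics/t10.png",cv2.resize(c["frame"][190:232,256:336],None,fx=8,fy=8,interpolation=cv2.INTER_CUBIC))
go((.4988,-.027,.155,-.063))
print(proj(c,(.4988,-.027,.1425)))
```

```text
lid centre [ 0.5    -0.0273] L [0.182 0.25 ] yaw -0.068
t 42.2 tcp [0.4885 0.1932 0.1789] [ 3.142e+00 -3.000e-03 -5.700e-02] F [ 0.3 -0.   0.8] w 0.0008
(0.4988, -0.027, 0.155, -0.063) -> [2.29, 21.93, 2.4] [0.0, -0.003, 0.006]
[310.4677419  211.32982806]
```

View pics/t10.png

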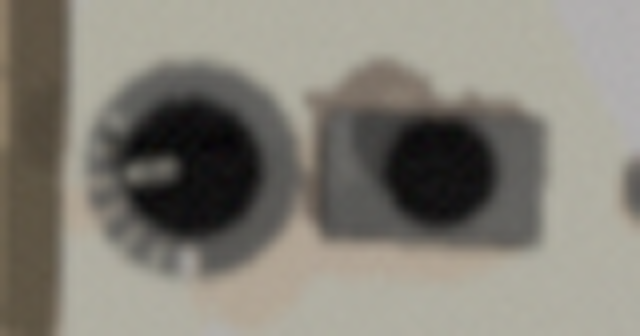

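The pointer (crop 130–178, about 170) now points left, slightly down: about 1.38–1.40 rad from the wide tick at (188,262), i.e. the fifth mark. The knob is up at (441,170). Now pumping.

{"fn": "play_rows", "kwargs": {"steps": [[[0.5,5,1,0,0,0,0],[1,10,1,0,0,0,0],[1.5,15,1,0,0,0,0],[2,19,1,0,0,0,0],[2.3,21.9,1,0,0,0,0],[2.3,21.9,2.4,0,0,0,0],[2.3,21.9,2.4,0,0,0,0],[2.3,21.9,2.4,0,0,0,0],[2.3,21.9,2.4,0,0,0,0]]], "force": 20}}

```text
time_s: 42.97
ee_pos: [0.499, -0.0264, 0.1556]
eef_rot: [-3.142, -0.004, -0.058]
force: [-0.5, -1.3, -0.2]
grip_width: 0.0001
```

Run:
```python
from h import *
go((.4988,-.027,.1425,-.063),(.4988,-.027,.1180,-.063))
```

```text
t 43.0 tcp [ 0.499  -0.0264  0.1556] [-3.142 -0.004 -0.058] F [-0.5 -1.3 -0.2] w 0.0001
(0.4988, -0.027, 0.1425, -0.063) -> [-0.02, 0.06, 1.31] [-0.0, -0.004, 0.005]
(0.4988, -0.027, 0.118, -0.063) -> [-0.03, 0.06, 3.76] [-0.0, -0.004, 0.005]
```

{"fn": "play_rows", "kwargs": {"steps": [[[0,0.05,1,0,0,0,0],[0,0.05,1.6,0,0,0,0],[0,0.05,2.2,0,0,0,0],[0,0.05,2.8,0,0,0,0],[0,0.05,3.3,0,0,0,0],[0,0.05,3.6,0,0,0,0],[0,0.05,3.75,0,0,0,0],[0,0.05,3.8,0,0,0,0],[0,0.05,3.8,0,0,0,0]]]}}

```text
time_s: 43.72
ee_pos: [0.4995, -0.0261, 0.1184]
eef_rot: [-3.141, -0.005, -0.056]
force: [-3.6, 2.4, 13.7]
grip_width: 0.0004
```

{"fn": "play_rows", "kwargs": {"steps": [[[0,0,0.08,0,0,0,0],[0,0,0.12,0,0,0,0],[0,0,0.12,0,0,0,0]]]}}

```text
time_s: 43.97
ee_pos: [0.4997, -0.0259, 0.1184]
eef_rot: [3.141, -0.006, -0.055]
force: [-7.1, -2.4, 20.3]
grip_width: 0.0006
```

The force rises at the stop, so the first stroke is complete. Up, second stroke, up, third stroke.

{"fn": "play_rows", "kwargs": {"steps": [[[0,0,-1,0,0,0,0],[0,0,-2.5,0,0,0,0],[0,0,-3.5,0,0,0,0],[0,0,-3.5,0,0,0,0],[0,0,-3.5,0,0,0,0],[0,0,-2.6,0,0,0,0],[0,0,-2,0,0,0,0],[0,0,-1.4,0,0,0,0],[0,0,-0.8,0,0,0,0],[0,0,-0.3,0,0,0,0],[0,0,0,0,0,0,0],[0,0,0.06,0,0,0,0],[0,0,0.1,0,0,0,0],[0,0,0.1,0,0,0,0],[0,0,0.1,0,0,0,0]]]}}

```text
time_s: 45.22
ee_pos: [0.5001, -0.0258, 0.1182]
eef_rot: [3.141, -0.007, -0.055]
force: [-7.2, 1.3, 26.6]
grip_width: 0.0003
```

{"fn": "play_rows", "kwargs": {"steps": [[[-0.08,0.08,-1,0,0,0,0],[-0.08,0.08,-2.5,0,0,0,0],[-0.08,0.08,-3.5,0,0,0,0],[-0.08,0.08,-3.5,0,0,0,0],[-0.08,0.08,-3.5,0,0,0,0],[-0.08,0.08,-2.6,0,0,0,0],[-0.08,0.08,-2,0,0,0,0],[-0.08,0.08,-1.4,0,0,0,0],[-0.08,0.08,-0.8,0,0,0,0],[-0.08,0.08,-0.3,0,0,0,0],[-0.08,0.08,0,0,0,0,0],[-0.08,0.08,0.06,0,0,0,0],[-0.08,0.08,0.1,0,0,0,0],[-0.08,0.08,0.1,0,0,0,0],[-0.08,0.08,0.1,0,0,0,0]]]}}

```text
time_s: 46.47
ee_pos: [0.4994, -0.0266, 0.1182]
eef_rot: [3.141, -0.008, -0.055]
force: [-10.2, 1.2, 28.5]
grip_width: 0.0005
```

{"fn": "play_rows", "kwargs": {"steps": [[[0,0,-1,0,0,0,0],[0,0,-2.5,0,0,0,0],[0,0,-5,0,0,0,0],[0,0,-8,0,0,0,0],[0,-5,-8,0,0,0,0],[0,-10,-8,0,0,0,0],[0,-16,-8,0,0,0,0],[0,-22,-8,0,0,0,0],[0,-22,-8,0,0,0,0],[0,-22,-8,0,0,0,0],[0,-22,-8,0,0,0,0],[0,-22,-8,0,0,0,0]]]}}

```text
time_s: 47.47
ee_pos: [0.5104, 0.1931, 0.1966]
eef_rot: [3.14, -0.006, -0.054]
force: [0.9, -0.4, -0.6]
grip_width: 0.0004
```

Run:
```python
from lid import *
c=lid(); a=cv2.resize(c["frame"][190:232,256:336],(640,336),interpolation=cv2.INTER_CUBIC)
s=cam("side")["frame"]; b=cv2.resize(s[175:295,220:420],(420,252),interpolation=cv2.INTER_CUBIC)
o=np.zeros((596,640,3),np.uint8); o[:336]=a; o[340:592,:420]=b; cv2.imwrite("pics/f11.png",o)
o=ctrl.get_obs(); print(o["time_s"],o["ee_pos"],o["force"])
```

```text
lid centre [ 0.5002 -0.0276] L [0.182 0.251] yaw -0.068
47.5667 [0.51077737 0.19194305 0.19734182] [ 0.22180229  0.07525936 -0.27240404]
```

View pics/f11.png

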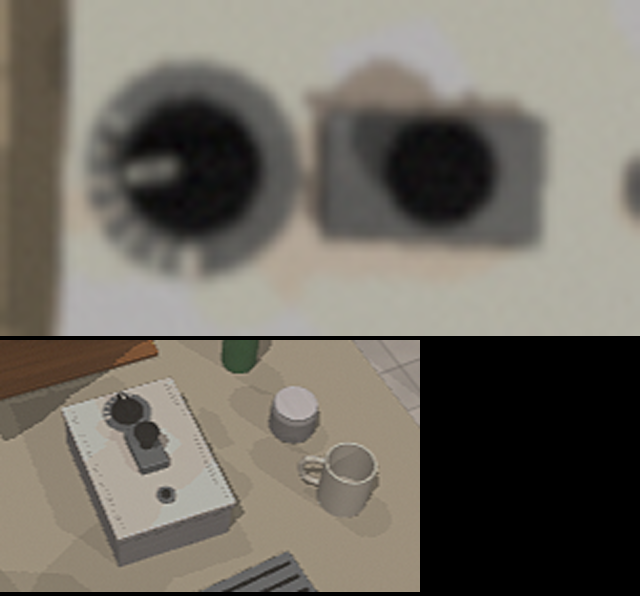

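The lid is flat and home (bottom crop), the knob is up (440,172 top; 147,433 bottom), and the pointer is at the fifth mark (130–178,170). Mug and tin stand as before, and the arm is clear. Handing in.

```bash
python3 -c "
from station import ctrl
print(ctrl.hand_in())"
```

```text
the job is handed in; nothing more can be done
None
```

I handed the job in at about 48 s of robot time, and the last checks showed nothing wrong. The hand-in reports no verdict.

- **Food:** cheddar, bacon, hard cheese and salami all lay flat inside the box in the picture taken before the lid went on. The salami had been knocked a few centimetres aside earlier, so I measured it again before picking it up.
- **Lid:** it measures (0.500, -0.028) with yaw -0.068, against (0.499, -0.027) and -0.064 at the start.
- **Pump:** all three strokes reached the bottom stop: the tool went 24 mm below the knob's top, and the force rose to 20–28 N. The knob was seen up again in the final picture. Its return between strokes I did not view; I raised the tool about 10 mm above the knob's top each time.
- **Dial:** set by the gripper's yaw to 1.40 rad. The picture reads about 1.38 to 1.40, the fifth mark.
- **Mug, tin and soap:** the mug and tin looked unmoved in the last picture. Only the base of the soap bottle is in that crop, and the arm stayed well away from it. I did not measure their positions again.

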